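Fit the tube carousel onto the mixer's drive studs

TASK

Pick up the round tube carousel by its blue grip and fit it on the bench mixer: set it over the centre spindle, rest it lightly on the four drive studs, turn it until its holes find the studs, and slide it down until it lies flat and fully home on the drive plate, then let go. Do not force it down or drop it on, and leave the things around undisturbed.

Things in the scene. Friction and masses are not known exactly. Their poses are not given: they have to be found in the camera images.
- carousel: white disc, 132 mm across, 12 mm thick, 350 g (25 % more or less), small coloured tube caps near its rim (to 7 mm above the disc). Origin: centre of its underside, z up. Four through holes, 11 mm wide, edges just broken (0.8 mm), on its +x, +y, -x and -y axes, 40 mm from the centre: it fits at any quarter turn. Starts flat on the bench.
- grip (a point): middle of the part to hold of the carousel's blue eight-sided grip, on its axis 55 mm above the underside. The grip is 31 mm across flats (flats face the carousel's x axis and every 45 degrees on) and ends 72 mm above the underside; hold it 45 to 65 mm above the underside, clear of the tube caps
- bore (a point): mouth of the carousel's centre bore, at the underside: 14 mm wide, 52 mm deep into the grip, blind, mouth chamfered 2 mm
- mixer: white bench mixer, fixed, 150 x 150 x 62 mm, controls on its -x face; origin: centre of its underside. On top a round aluminium drive plate, 100 mm wide, with spindle and four studs, all turning stiffly together (0.25 Nm of friction). It was left at any angle and that angle is not measured: neither the mixer's yaw nor any point's yaw tells where the studs stand
- seat (a point): on the spindle's axis at the drive plate's upper face, 70 mm above the bench: the carousel's origin comes to lie here
- stud_tips (a point): on the spindle's axis, level with the stud tips. Four steel studs, 8 mm thick, tips flat, edges just broken (0.8 mm), a quarter turn apart, 40 mm from the axis, 14 mm above the plate. Under light pressure (up to about 6 N) the carousel slides round on the tips and the plate stays; pressed hard it drags the plate round. More than 40 N between carousel and mixer is forcing
- spindle_tip (a point): top of the spindle, 36 mm above the drive plate; spindle 12 mm thick, its top 8 mm tapers to 4 mm
- petri: flat clear dish, 92 mm across, 16 mm high, bystander; origin under its centre
- red_cup: specimen cup with red lid, 62 mm across, 68 mm high, bystander; origin under its centre
- tube_block: yellow block of small tubes, 56 x 136 x 34 mm, bystander; origin under its centre
- white_pen: white pen with red ends, 145 mm long, lying at the front edge, bystander; origin under its middle
- oil: small bottle with white cap, 25 mm across, 54 mm high, bystander; origin under its centre
- microscope_old: black microscope, fixed to the bench, to the right of the mixer: an obstacle about 330 mm tall within 110 mm of its origin (under its middle); pass round or above it

How it is judged:
By the outcome, as a careful person would: the job done as asked, in the order asked, and still so for the second after the job is handed in, with the robot touching nothing.
It also fails if it takes over 72 s, if anything falls off the work surface, if the arm or the gripper's body presses on something with over 40 N, if the wrist force passes 120 N, or if a joint passes its speed limit or range.

ROBOT

A 7-joint arm with a two-finger parallel gripper is mounted at the origin on a cart in front of the work surface, level with it; the furniture and walls round the work are solid. World frame = base frame: x ahead of the robot, y to its left, z up, the work surface at z = 0. Lengths are in m, angles in rad, forces in N, time in s.
With the tool pointing down it reaches from about 0.4 to 0.85 m from the base axis. Payload 10.4 kg.
Tool frame: the origin (TCP) lies midway between the tips of the shut fingers; the grasp point (between the pads) lies 19 mm behind it; z points along the fingers, x is the direction in which the jaws open and shut, and the axes are right-handed (so a half turn about z gives the same grasp; the last joint's range is limited). The gripper opens to 85 mm and grips with 20 to 120 N. Pads are 22 mm wide; open, the fingers measure 114 mm over their backs; the gripper's body (76 mm by 85 mm) begins 54 mm behind the grasp point. The pads swing forward as they close: fully open they stand 13 mm farther back than shut.
Start: joints at [-1.153, 0.332, -0.065, 1.46, 0.022, 1.35, -0.088], TCP at [0.267, 0.565, 0.231] pointing down, gripper open.
Joint ranges: [-2.6, 2.6], [-0.5, 2.12], [-1.47, 1.34], [0.16, 2.42], [-1.27, 4.41], [0.06, 2.06], [-2.6, 2.6]. Speed limits (rad/s): [2.22, 2.22, 2.79, 2.79, 3.14, 3.14, 3.14].

INTERFACE

Orientations are given as a unit quaternion [x, y, z, w].
In Python, from workcell import telemetry, eyes, order gives the robot as it stands.
- The arm moves only by the tool servo_tool, never from a script. Its argument "deltas" is a list of rows, each a list of 3 entries, a list of its own where there are three numbers: the shift along the tool's x, y, z in cm, then the turn about the tool's z in rad, then the finger opening in cm, from 0 to 8.54. A call has 1 to 12 rows; each row shifts and turns the pose as measured when the row begins, along the tool's axes as they then stand; what a row does not reach is not made up. A row lasts 1/12 s, in which the tool goes at most 41.7 mm and 7.16 degrees, less where a joint would pass 70% of its speed; a pose out of reach is approached as far as the arm can. A call is refused whole if a number of a shift passes 4.17 or a number of a turn 0.125, either way. A call with a gripper value outside its range is refused whole. The fingers move at their own pace and stop on an object; "force" is the grip in N (left out, the last holds). Time passes only in rows, so rows that do not move let the fingers close. It gives the time, the measured TCP pose, the force and the opening at its end, in the units of the state.
- telemetry.get_obs(): the state, without advancing time (a new reading comes with each control period).
- eyes.camera(name): name is "side" or "top" or "wrist"; returns (picture, depth): 480x640x3 uint8, blue, green, red; 480x640 float32, m along the optical axis (not along the pixel's ray), 0 where there is no reading.
- eyes.calibration(name): a dict with "fx", "fy", "cx", "cy" (pixels), "rvec" (rotation vector, rad) and "tvec" (3), from world to camera coordinates, as OpenCV has them. Camera axes: x right, y down, z forward; pixel columns grow to the right and rows downward; lengths in m; the calibration is good to about 2 mm. A picture is of the moment at which its call begins: read the wrist's pose just before it. calibration takes no time and is no camera call; for the wrist camera it gives the pose at the moment of the call.
- order.hand_in(): hands the job in, once; it reports no verdict.
The state is a dict: "clock": time; "joint_pos": joint angles; "joint_velocities": joint speeds; "tau": joint torques, N m; "position": TCP position; "ee_rot": TCP orientation; "ft_force": force on the tool from outside, world axes, zero at the start; "torque": the same for the moment, N m; "grip_width": opening from 0.0 (shut) to 1.0 (fully open).
Only numpy, scipy, OpenCV 4.12 (cv2) and the standard library are available. Lean on these libraries where they do the work, as an engineer would, in place of code of your own. Each camera call takes 0.05 s, during which the arm holds its last target. There are 200 camera calls.

## Working session

There is one attempt and no reset: what is moved stays moved. The work goes in short steps, Python scripts to look and compute and a tool call to move; the robot and the scene stay as the last step left them, time stands still between calls to the robot, and variables do not carry over. Pictures are saved under pics/ and viewed, about 8 in all and at most 12, crops included, and the job is handed in when it is done.

Besides the shell and the picture viewer there is one more tool, called after "Request:" by a JSON object that holds its "op" and its "data", one argument or row to a line. servo_tool: Moves the arm, as the interface text tells. Its arguments: {"type":"object","properties":{"deltas":{"type":"array"},"force":{"type":"number"}},"required":["deltas"]}

```bash
mkdir -p pics; ls; python3 - <<'E'
from workcell import telemetry, eyes
import cv2,numpy as np
print(telemetry.get_obs())
for n in("top","side"):
    im,d=eyes.camera(n); cv2.imwrite(f"pics/{n}0.png",im); np.savez(f"{n}0.npz",im=im,d=d); print(n,eyes.calibration(n))
E
```

```text
pics
{'clock': 0.0, 'joint_pos': array([-1.15262311,  0.3328855 , -0.06472475,  1.46096559,  0.02161394,
        1.34988434, -0.08851977]), 'joint_velocities': array([-1.56398554e-03, -1.08532411e-03,  6.61576610e-04, -1.64157518e-04,
       -5.48262727e-04,  7.21790503e-05, -1.24124620e-05]), 'tau': array([-1.86927246e-04, -6.25446939e+01,  4.87670582e-02, -3.91613030e+01,
        1.61923125e-02,  9.98746022e-03,  1.07125641e-05]), 'position': array([0.26648227, 0.56492016, 0.2304959 ]), 'ee_rot': array([ 8.44574644e-01,  5.35437343e-01, -5.90599540e-04,  4.17475210e-04]), 'ft_force': array([-0.05939213,  0.99819239, -0.80425021]), 'torque': array([-0.02018126, -0.01986383, -0.02184152]), 'grip_width': 1.0002652017498324}
top {'fx': 465.85089082585296, 'fy': 465.85089082585296, 'cx': 315.08261349218236, 'cy': 252.63817729485854, 'rvec': array([ 2.11119494, -2.17166461,  0.1946262 ]), 'tvec': array([0.0838927 , 0.58566958, 0.94420888])}
side {'fx': 525.0734997244579, 'fy': 525.0734997244579, 'cx': 312.4253782532373, 'cy': 244.38327435333053, 'rvec': array([ 0.27412585, -2.73689986,  1.33581911]), 'tvec': array([0.58125587, 0.12335143, 1.06912878])}
```

View pics/top0.png

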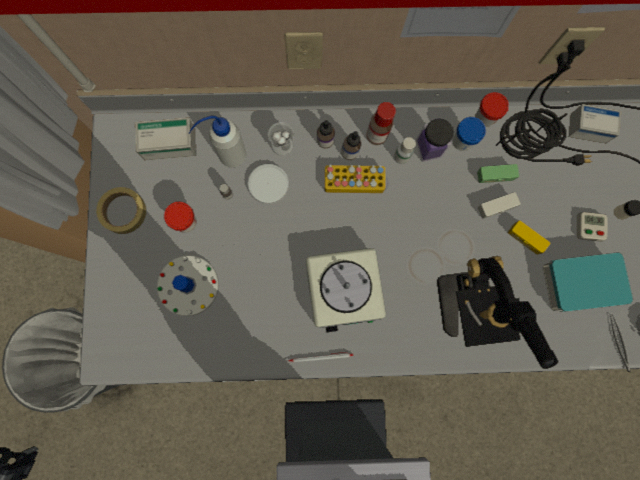

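View pics/side0.png

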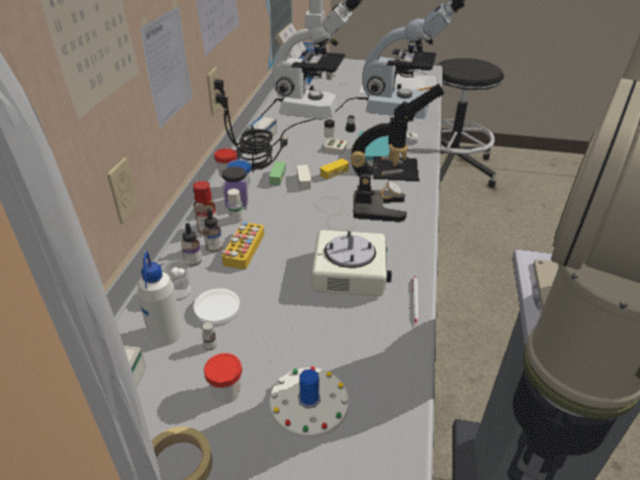

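The top view shows the carousel at about (187,285) with its blue grip at (183,284), and the mixer plate at (346,287). The side view shows the carousel at (309,400), the grip at (309,387) and the plate at (350,250).

```bash
cat > h.py <<'E'
import numpy as np,cv2
from workcell import eyes,telemetry
def cam(c):
    R=cv2.Rodrigues(c["rvec"])[0]; K=np.array([[c["fx"],0,c["cx"]],[0,c["fy"],c["cy"]],[0,0,1]]); return K,R,np.asarray(c["tvec"])
def ray(c,uv):
    K,R,t=cam(c); uv=np.atleast_2d(uv).astype(float); d=np.c_[uv,np.ones(len(uv))]@np.linalg.inv(K).T@R; return -R.T@t,d
def onz(c,uv,z):
    o,d=ray(c,uv); return o+d*((z-o[2])/d[:,2])[:,None]
def cloud(c,dep):
    v,u=np.mgrid[:480,:640]; o,d=ray(c,np.c_[u.ravel(),v.ravel()]); return (o+d*dep.ravel()[:,None]).reshape(480,640,3)
def proj(c,P):
    return cv2.projectPoints(np.atleast_2d(P).astype(float),c["rvec"],c["tvec"],cam(c)[0],None)[0][:,0]
def tri(obs):
    A=np.zeros((3,3));b=np.zeros(3)
    for c,uv in obs:
        o,d=ray(c,uv); d=d[0]/np.linalg.norm(d[0]); M=np.eye(3)-np.outer(d,d); A+=M;b+=M@o
    return np.linalg.solve(A,b)
def blobs(mask,amin=20):
    n,l,s,ce=cv2.connectedComponentsWithStats(mask.astype(np.uint8)); return [(s[i,4],ce[i].round(1),s[i,:4]) for i in range(1,n) if s[i,4]>=amin]
E
python3 - <<'E'
from h import *
C={n:eyes.calibration(n) for n in("top","side")}
for n in C:
    f=np.load(n+"0.npz"); im,d=f["im"],f["d"]; P=cloud(C[n],d); 
    hsv=cv2.cvtColor(im,cv2.COLOR_BGR2HSV)
    blue=(hsv[...,0]>100)&(hsv[...,0]<130)&(hsv[...,1]>150)&(hsv[...,2]>50)
    for b in blobs(blue):
        x,y,w,h=b[2]
        if n=="top" and not(160<b[1][0]<220 and 250<b[1][1]<320): continue
        if n=="side" and not(280<b[1][0]<340 and 350<b[1][1]<430): continue
        m=np.zeros_like(blue);m[y:y+h,x:x+w]=blue[y:y+h,x:x+w]
        Q=P[m]; zt=np.nanmax(Q[:,2]); top=Q[Q[:,2]>.067]
        print(n,"grip",b,zt,(top.min(0)+top.max(0))/2,top.mean(0),len(top))
    # disc points z 8..15mm and plate points
    for nm,lo,hi,box in(("disc",.008,.016,(.2,.5,.2,.55)),("plate",.066,.074,0)):
        if n=="top": r=(150,225,250,320) if nm=="disc" else (310,380,255,320)
        else: r=(265,355,360,440) if nm=="disc" else (320,382,225,270)
        Q=P[r[2]:r[3],r[0]:r[1]]; I=hsv[r[2]:r[3],r[0]:r[1]]
        k=(Q[...,2]>lo)&(Q[...,2]<hi)
        if nm=="disc":
            q=Q[k][:,:2].astype(np.float32)
            print(n,nm,len(q),cv2.minEnclosingCircle(q),"med z",np.median(Q[k][:,2]))
        else:
            q=Q[k]; print(n,nm,len(q),cv2.minEnclosingCircle(q[:,:2].astype(np.float32)),np.median(q[:,2]))
            h=Q[Q[...,2]>.085]; print(" spindle pts",h.round(3)[:8])
            hb=(Q[...,2]>.055)&(Q[...,2]<.066); q=Q[hb]; print(" body",cv2.minAreaRect(q[:,:2].astype(np.float32)),np.median(q[:,2]))
im=np.load("top0.npz")["im"];a=cv2.resize(im[250:325,150:225],None,fx=7,fy=7,interpolation=2)[:,:525]
b=cv2.resize(im[250:325,308:383],None,fx=7,fy=7,interpolation=2)
s=np.hstack([a,b]);cv2.imwrite("pics/m1.png",cv2.resize(s,(800,400)))
E
```

```text
top grip (np.int32(233), array([182.5, 283. ]), array([173, 275,  21,  17], dtype=int32)) 1.026973217231816 [0.48426686 0.22310852 0.54713345] [0.52900113 0.34404293 0.07749926] 177
top disc 2254 ((0.5302535891532898, 0.3466190993785858), 0.06660734117031097) med z 0.012350549108628428
top plate 1733 ((0.5120631456375122, 0.007187723647803068), 0.07319709658622742) 0.07003860028195275
 spindle pts [[0.424 0.085 1.027]
 [0.424 0.085 1.027]
 [0.424 0.085 1.027]
 [0.424 0.085 1.027]
 [0.554 0.014 0.086]
 [0.554 0.012 0.085]
 [0.552 0.016 0.089]
 [0.55  0.012 0.085]]
 body ((0.5126862525939941, 0.007759168744087219), (0.14525671303272247, 0.134176105260849), 88.27230834960938) 0.06196763076315115
side grip (np.int32(529), array([308.9, 386.8]), array([300, 370,  18,  35], dtype=int32)) 0.7533341488737944 [0.48168232 0.60073429 0.41036348] [0.52803092 0.35236991 0.07508624] 229
side disc 3193 ((0.5303483605384827, 0.34648939967155457), 0.06758128851652145) med z 0.012511823447099113
side plate 1032 ((0.5116276741027832, 0.009099073708057404), 0.06783876568078995) 0.07051284649573769
 spindle pts [[ 0.421  0.867  0.753]
 [ 0.421  0.867  0.753]
 [ 0.522 -0.033  0.086]
 [ 0.421  0.867  0.753]
 [ 0.522 -0.029  0.086]
 [ 0.518 -0.03   0.086]
 [ 0.421  0.867  0.753]
 [ 0.514  0.004  0.106]]
 body ((0.5117544531822205, -0.0006072744727134705), (0.13432642817497253, 0.1388404816389084), 7.802823066711426) 0.06263046426654695
```

View pics/m1.png

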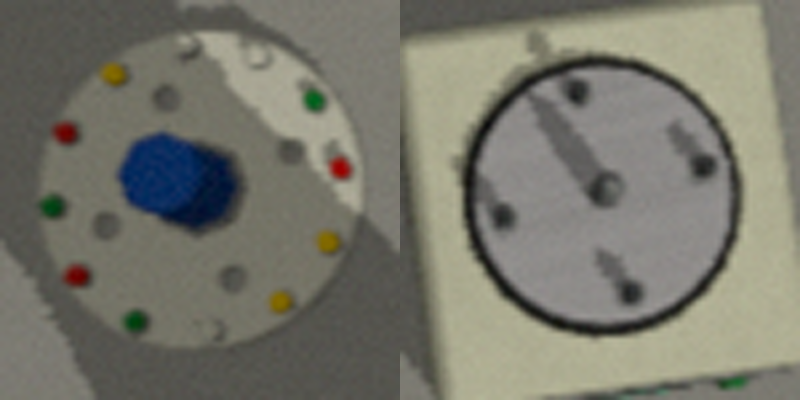

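Left: the disc's holes are at (166,97), (291,152), (233,278) and (106,225). Right: the stud tips are at (575,90), (703,163), (630,292) and (503,213), with the spindle top at about (607,187).

```bash
python3 - <<'E'
from h import *
c=eyes.calibration("top");cs=eyes.calibration("side")
s=75/400
def fit(P,nm):
    m=P.mean(0);v=P-m;a=np.degrees(np.arctan2(v[:,1],v[:,0]));print(nm,m.round(4),np.linalg.norm(v,axis=1).round(4),a.round(1),"mod90",(np.degrees(np.angle(np.exp(4j*np.radians(a)).sum()))/4).round(2))
H=np.array([(166,97),(291,152),(233,278),(106,225)])*s+[150,250]-.4
S=(np.array([(575,90),(703,163),(630,292),(503,213)])-[400,0])*s+[308,250]-.4
fit(onz(c,H,.012),"holes");fit(onz(c,S,.083),"studs")
print("spindle z.106",onz(c,(np.array([[208,187]]))*s+[308,250]-.4,.106))
print("side plate centre guess",proj(cs,[.512,.005,.07]),proj(c,[.512,.005,.07]))
# side: dark ring/plate ellipse & others positions
o=telemetry.get_obs();print(o["position"],o["ee_rot"])
for u,v,z,n in((179,216,.068,"redcup"),(268,183,.016,"petri"),(224,188,.05,"oil"),(355,180,.034,"block"),(495,310,0,"micro"),(321,356,.01,"pen")): print(n,onz(c,[u,v],z).round(3))
from scipy.spatial.transform import Rotation as R
print(R.from_quat(o["ee_rot"]).as_matrix().round(3))
E
```

```text
holes [0.5305 0.3476 0.012 ] [0.0403 0.0397 0.0398 0.0401] [  20.5  -69.9 -158.9  110.7] mod90 20.59
studs [0.5135 0.0078 0.083 ] [0.0395 0.0397 0.0403 0.0392] [  13.4  -77.  -167.4  101.8] mod90 12.68
spindle z.106 [[0.51205558 0.00773438 0.106     ]]
side plate centre guess [[349.88362891 248.14900868]] [[346.53611951 286.36036272]]
[0.26655607 0.56495772 0.23062842] [ 8.44597029e-01  5.35402176e-01 -4.95613623e-04  3.49863696e-04]
redcup [[0.671 0.352 0.068]]
petri [[0.755 0.168 0.016]]
oil [[0.735 0.261 0.05 ]]
block [[ 0.751 -0.026  0.034]]
micro [[ 0.457 -0.326  0.   ]]
pen [[0.37  0.061 0.01 ]]
[[ 0.427  0.904 -0.   ]
 [ 0.904 -0.427 -0.001]
 [-0.001  0.    -1.   ]]
```

Carousel at (0.5305, 0.347) with yaw 20.6° mod 90. Seat at (0.513, 0.008), studs at 12.7°. The sizes check out: hole and stud radii come to about 40 mm. The tool's x axis stands at 64.7°, close to the 65.6° flat, so I move above the grip.

Request:
{"op": "servo_tool", "data": {
  "deltas": [
    [[-0.84,3.32,0],-0.016,8.5],
    [[-0.84,3.32,0],0,8.5],
    [[-0.84,3.32,0],0,8.5],
    [[-0.84,3.32,0],0,8.5],
    [[-0.84,3.32,0],0,8.5],
    [[-0.84,3.32,0],0,8.5],
    [[-0.84,3.32,0],0,8.5],
    [[-0.84,3.32,0],0,8.5],
    [[-0.84,3.32,0],0,8.5],
    [[-0.84,3.32,0],0,8.5],
    [[0,0,0],0,8.5],
    [[0,0,0],0,8.5]
  ]
}}

```text
clock: 1.1
position: [0.5422, 0.3411, 0.2235]
ee_rot: [0.838, 0.545, -0.006, 0.001]
ft_force: [-1.5, 1.1, -0.1]
grip_width: 0.997
```

```bash
cat >> h.py <<'E'
from scipy.spatial.transform import Rotation as Rot
def state(tgt=None):
    o=telemetry.get_obs();R=Rot.from_quat(o["ee_rot"]).as_matrix()
    print("t",round(o["clock"],2),"p",o["position"].round(4),"yaw",np.degrees(np.arctan2(R[1,0],R[0,0])).round(2),"zaxis",R[:,2].round(4),"F",o["ft_force"].round(1),"T",o["torque"].round(2),"grip",round(o["grip_width"]*85,1))
    if tgt is not None: print("tool shift cm",(R.T@(np.array(tgt)-o["position"])*100).round(2))
    return o,R
E
python3 - <<'E'
from h import *
state([.5305,.3473,.2])
im,d=eyes.camera("wrist");c=eyes.calibration("wrist");cv2.imwrite("pics/w1.png",im);np.savez("w1.npz",im=im,d=d,**c)
print(proj(c,[[.5305,.3473,.072],[.5305,.3473,.012]]))
E
```

```text
t 1.1 p [0.5422 0.3411 0.2235] yaw 66.1 zaxis [-0.0083 -0.0089 -0.9999] F [-1.5  1.1 -0.1] T [ 0.07  0.09 -0.01] grip 84.8
tool shift cm [ 0.12 -1.31  2.35]
[[320.98821824 196.64962585]
 [320.90224749 184.42369941]]
```

View pics/w1.png

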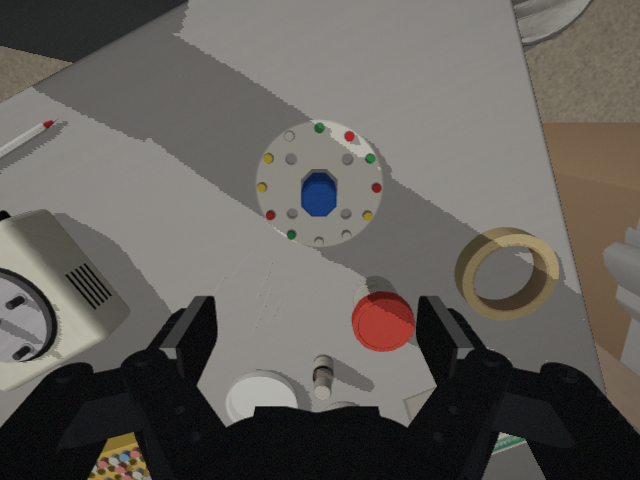

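The wrist view shows the carousel at (319,186), with holes at (291,159), (347,160), (346,213) and (292,213). The red cup at (383,320) and the dish are well clear.

Request:
{"op": "servo_tool", "data": {
  "deltas": [
    [[0.1,-0.65,0.6],0,8.5],
    [[0,-0.65,0.6],0,8.5],
    [[0,0,0.6],0,8.5],
    [[0,0,0.4],0,8.5],
    [[0,0,0.0],0,8.5],
    [[0,0,0.0],0,8.5]
  ]
}}

```text
clock: 1.65
position: [0.5244, 0.3515, 0.1978]
ee_rot: [0.836, 0.548, -0.007, 0.001]
ft_force: [0.7, 0.3, 0.6]
grip_width: 0.996
```

```bash
python3 - <<'E'
from h import *
f=np.load("w1.npz");c={k:f[k] for k in f.files}
P=onz(c,[(291,159),(347,160),(346,213),(292,213)],.012);m=P.mean(0);v=P-m;print(m,np.linalg.norm(v,axis=1),np.degrees(np.arctan2(v[:,1],v[:,0])))
state([*m[:2],.036])
E
```

```text
[0.53202512 0.3444804  0.012     ] [0.03972178 0.03899206 0.03955516 0.03958808] [-158.92585134  110.25883145   21.94054871  -69.48117735]
t 1.65 p [0.5244 0.3515 0.1978] yaw 66.52 zaxis [-0.0111 -0.0096 -0.9999] F [0.7 0.3 0.6] T [ 0.02 -0.03 -0.03] grip 84.7
tool shift cm [-0.13  1.08 16.17]
```

Request:
{"op": "servo_tool", "data": {
  "deltas": [
    [[-0.1,0.4,0.8],0.014,8.5],
    [[-0.1,0.4,1.2],0,8.5],
    [[0,0,1.2],0,8.5],
    [[0,0,1.2],0,8.5],
    [[0,0,1.2],0,8.5],
    [[0,0,1.2],0,8.5],
    [[0,0,0.8],0,8.5],
    [[0,0,0.3],0,8.5],
    [[0,0,0],0,8.5],
    [[0,0,0],0,8.5]
  ]
}}

```text
clock: 2.48
position: [0.5309, 0.3426, 0.1077]
ee_rot: [0.841, 0.541, -0.009, 0.002]
ft_force: [-0.5, 0.2, 0.5]
grip_width: 0.994
```

```bash
python3 - <<'E'
from h import *
state([.531,.346,.036])
im,d=eyes.camera("wrist");c=eyes.calibration("wrist");cv2.imwrite("pics/w2.png",im);np.savez("w2.npz",im=im,d=d,**c)
hsv=cv2.cvtColor(im,cv2.COLOR_BGR2HSV)
b=(hsv[...,0]>105)&(hsv[...,0]<125)&(hsv[...,1]>180)&(hsv[...,2]>130)
print(blobs(b,80))
P=cloud(c,d)[b&(d>0)];P=P[abs(P[:,2]-.072)<.003];print(len(P),P.mean(0),(P.min(0)+P.max(0))/2)
print(onz(c,max(blobs(b,80),key=lambda q:q[0])[1],.072))
E
```

```text
t 2.48 p [0.5309 0.3426 0.1077] yaw 65.48 zaxis [-0.0132 -0.0124 -0.9998] F [-0.5  0.2  0.5] T [ 0.03 -0.03  0.01] grip 84.5
tool shift cm [ 0.44 -0.09  7.17]
[]<stdin>:7: RuntimeWarning: Mean of empty slice.
  ret = um.true_divide(
Traceback (most recent call last):
ValueError: zero-size array to reduction operation minimum which has no identity
```

```bash
python3 - <<'E'
from h import *
f=np.load("w2.npz");c={k:f[k] for k in f.files};im,d=f["im"],f["d"]
hsv=cv2.cvtColor(im,cv2.COLOR_BGR2HSV);P=cloud(c,d)
t=(abs(P[...,2]-.072)<.003)&(d>0)&(hsv[...,1]>120)
for b in blobs(t,100): print(b, onz(c,b[1],.072), im[int(b[1][1]),int(b[1][0])])
disc=(abs(P[...,2]-.012)<.002)&(d>0)
l=max(blobs(disc,500),key=lambda q:q[0]);print(l)
E
```

```text
(np.int32(2314), array([323.4, 261. ]), array([296, 235,  55,  52], dtype=int32)) [[0.52988576 0.34601293 0.072     ]] [112  57  23]
(np.int32(18568), array([323.8, 218.7]), array([233, 136, 183, 175], dtype=int32))
```

View pics/w2.png

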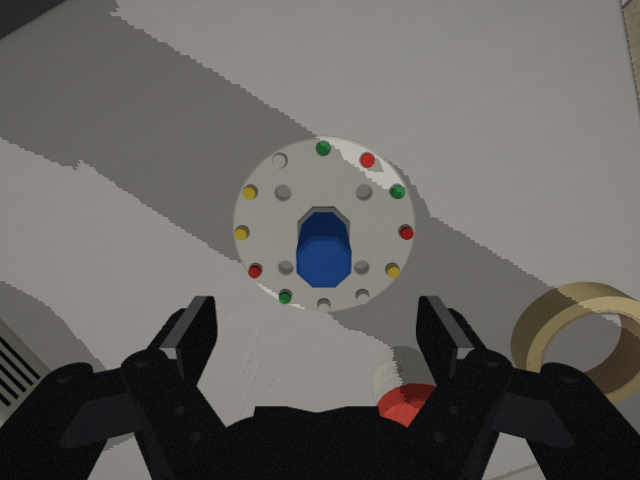

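The wrist view shows the grip top at (323,261), which gives (0.530, 0.346), between the open fingers and clear of the red cup. I descend.

Request:
{"op": "servo_tool", "data": {
  "deltas": [
    [[0.18,-0.1,0.6],0,8.5],
    [[0.17,-0.1,1.0],0,8.5],
    [[0,0,1.0],0,8.5],
    [[0,0,1.0],0,8.5],
    [[0,0,1.0],0,8.5],
    [[0,0,0.7],0,8.5],
    [[0,0,0.3],0,8.5],
    [[0,0,0],0,8.5],
    [[0,0,0],0,8.5]
  ]
}}

```text
clock: 3.28
position: [0.53, 0.3469, 0.0464]
ee_rot: [0.841, 0.541, -0.008, 0.002]
ft_force: [-0.3, 0.3, 1.0]
grip_width: 0.994
```

```bash
python3 - <<'E'
from h import *
state([.5297,.3458,.037])
E
```

```text
t 3.28 p [0.53   0.3469 0.0464] yaw 65.51 zaxis [-0.012  -0.0113 -0.9999] F [-0.3  0.3  1. ] T [-0.   -0.03 -0.01] grip 84.4
tool shift cm [-0.1   0.02  0.94]
```

Request:
{"op": "servo_tool", "data": {
  "deltas": [
    [[-0.1,0,0.4],0,8.5],
    [[0,0,0.4],0,8.5],
    [[0,0,0.1],0,6],
    [[0,0,0],0,4],
    [[0,0,0],0,2.5],
    [[0,0,0],0,2.5],
    [[0,0,0],0,2.5],
    [[0,0,0],0,2.5],
    [[0,0,0],0,2.5],
    [[0,0,0],0,2.5],
    [[0,0,0],0,2.5],
    [[0,0,0],0,2.5]
  ],
  "force": 60
}}

```text
clock: 4.28
position: [0.5305, 0.3464, 0.0386]
ee_rot: [0.841, 0.541, -0.007, 0.001]
ft_force: [0.1, -0.2, -0.9]
grip_width: 0.349
```

```bash
python3 - <<'E'
from h import *
state([.5297,.3458,.037])
E
```

```text
t 4.28 p [0.5305 0.3464 0.0386] yaw 65.48 zaxis [-0.0095 -0.0093 -0.9999] F [ 0.1 -0.2 -0.9] T [ 0.1   0.   -0.03] grip 29.7
tool shift cm [-0.08 -0.05  0.16]
```

Request:
{"op": "servo_tool", "data": {
  "deltas": [
    [[0,0,-0.3],0,2.5],
    [[0,0,-0.6],0,2.5],
    [[0,0,-1.2],0,2.5],
    [[0,0,-1.5],0,2.5],
    [[0,0,-1.5],0,2.5],
    [[0,0,-1.5],0,2.5],
    [[0,0,-1.5],0,2.5],
    [[0,0,-1.5],0,2.5],
    [[0,0,-1.5],0,2.5],
    [[0,0,-1.0],0,2.5],
    [[0,0,0],0,2.5],
    [[0,0,0],0,2.5]
  ]
}}

```text
clock: 5.28
position: [0.5309, 0.3467, 0.1724]
ee_rot: [0.841, 0.541, -0.007, 0.001]
ft_force: [-0.7, -0.9, -3.8]
grip_width: 0.352
```

```bash
python3 - <<'E'
from h import *
state([.513,.0078,.175])
E
```

```text
t 5.28 p [0.5309 0.3467 0.1724] yaw 65.47 zaxis [-0.0097 -0.0096 -0.9999] F [-0.7 -0.9 -3.8] T [-0.02 -0.02 -0.02] grip 30.0
tool shift cm [-31.58  12.44   0.08]
```

Lifted, with the wrist reading down about 3.4 N as expected for the carousel. I carry it towards the mixer.

Request:
{"op": "servo_tool", "data": {
  "deltas": [
    [[-0.7,0.3,0],0,2.5],
    [[-1.4,0.55,0],0,2.5],
    [[-2.0,0.8,0],0,2.5],
    [[-2.0,0.8,0],0,2.5],
    [[-2.0,0.8,0],0,2.5],
    [[-2.0,0.8,0],0,2.5],
    [[-2.0,0.8,0],0,2.5],
    [[-2.0,0.8,0],0,2.5],
    [[-2.0,0.8,0],0,2.5],
    [[-2.0,0.8,0],0,2.5],
    [[-1.0,0.4,0],0,2.5],
    [[0,0,0],0,2.5]
  ]
}}

```text
clock: 6.28
position: [0.5121, 0.1154, 0.1641]
ee_rot: [0.843, 0.538, -0.016, 0.001]
ft_force: [0.4, 1.5, -3.5]
grip_width: 0.35
```

```bash
python3 - <<'E'
from h import *
state([.513,.0078,.175])
E
```

```text
t 6.28 p [0.5121 0.1154 0.1641] yaw 65.11 zaxis [-0.0261 -0.0191 -0.9995] F [ 0.4  1.5 -3.5] T [-0.   -0.04  0.04] grip 29.7
tool shift cm [-9.75  4.6  -0.89]
```

Request:
{"op": "servo_tool", "data": {
  "deltas": [
    [[-0.5,0.25,-0.4],0,2.5],
    [[-0.9,0.45,-0.3],0,2.5],
    [[-0.9,0.45,-0.2],0,2.5],
    [[-0.9,0.45,-0.2],0,2.5],
    [[-0.9,0.45,0],0,2.5],
    [[-0.9,0.45,0],0,2.5],
    [[-0.9,0.45,0],0,2.5],
    [[-0.9,0.45,0],0,2.5],
    [[-0.5,0.25,0],0,2.5],
    [[0,0,0],0,2.5],
    [[0,0,0],0,2.5],
    [[0,0,0],0,2.5]
  ]
}}

```text
clock: 7.28
position: [0.5145, 0.0272, 0.1768]
ee_rot: [0.842, 0.539, -0.017, 0.0]
ft_force: [-0.6, -0.6, -3.3]
grip_width: 0.353
```

```bash
python3 - <<'E'
from h import *
state([.513,.0078,.175])
E
```

```text
t 7.28 p [0.5145 0.0272 0.1768] yaw 65.23 zaxis [-0.0275 -0.0188 -0.9994] F [-0.6 -0.6 -3.3] T [ 0.06 -0.05  0.05] grip 30.0
tool shift cm [-1.82  0.68  0.22]
```

The fast carry left the tool tilted 1.9°; slow moves add none. I'll test whether a fast move back undoes the tilt.

Request:
{"op": "servo_tool", "data": {
  "deltas": [
    [[0.7,-0.3,0],0,2.5],
    [[1.4,-0.55,0],0,2.5],
    [[2.0,-0.8,0],0,2.5],
    [[2.0,-0.8,0],0,2.5],
    [[2.0,-0.8,0],0,2.5],
    [[2.0,-0.8,0],0,2.5],
    [[2.0,-0.8,0],0,2.5],
    [[1.0,-0.4,0],0,2.5],
    [[0,0,0],0,2.5]
  ]
}}

```text
clock: 8.03
position: [0.5197, 0.1836, 0.1732]
ee_rot: [0.841, 0.542, -0.016, -0.001]
ft_force: [0.3, 0.4, -2.4]
grip_width: 0.349
```

```bash
python3 - <<'E'
from h import *
state([.513,.0078,.175])
E
```

```text
t 8.03 p [0.5197 0.1836 0.1732] yaw 65.6 zaxis [-0.0285 -0.016  -0.9995] F [ 0.3  0.4 -2.4] T [ 0.03 -0.06 -0.01] grip 29.7
tool shift cm [-16.28   6.65   0.13]
```

A fast reverse doesn't remove it. The tilt relative to the grasp is only 1.2°, which the bore clearance tolerates, so I go on slowly.

Request:
{"op": "servo_tool", "data": {
  "deltas": [
    [[-0.5,0.2,0],-0.02,2.5],
    [[-1.0,0.42,0],-0.02,2.5],
    [[-1.2,0.5,0],-0.02,2.5],
    [[-1.2,0.5,0],0,2.5],
    [[-1.2,0.5,0],0,2.5],
    [[-1.2,0.5,0],0,2.5],
    [[-1.2,0.5,0],0,2.5],
    [[-1.2,0.5,0],0,2.5],
    [[-1.2,0.5,0],0,2.5],
    [[-1.2,0.5,0],0,2.5],
    [[-1.0,0.4,0],0,2.5],
    [[-0.5,0.2,0],0,2.5]
  ]
}}

```text
clock: 9.03
position: [0.5209, 0.0328, 0.1752]
ee_rot: [0.825, 0.565, -0.018, -0.001]
ft_force: [-0.5, 0.1, -3.3]
grip_width: 0.351
```

Request:
{"op": "servo_tool", "data": {
  "deltas": [
    [[-0.6,0.2,0],0,2.5],
    [[-0.3,0.1,0],0,2.5],
    [[0,0,0],0,2.5],
    [[0,0,0],0,2.5]
  ]
}}

```text
clock: 9.37
position: [0.5203, 0.0206, 0.1755]
ee_rot: [0.826, 0.564, -0.018, -0.001]
ft_force: [0.5, -0.3, -2.9]
grip_width: 0.353
```

```bash
python3 - <<'E'
from h import *
state([.513,.0078,.175])
C={}
for n in("top","side"):
    im,d=eyes.camera(n);c=eyes.calibration(n);C[n]=c;np.savez(n+"2.npz",im=im,d=d)
    P=cloud(c,d);cv2.imwrite(f"pics/{n}2.png",im)
im=np.load("side2.npz")["im"];cv2.imwrite("pics/s2c.png",cv2.resize(im[140:320,250:450],None,fx=4,fy=4,interpolation=2)[:600*2][:720])
cv2.imwrite("pics/s2c.png",cv2.resize(im[150:300,250:450],(800,600),interpolation=2))
E
```

```text
t 9.37 p [0.5203 0.0206 0.1755] yaw 68.65 zaxis [-0.0301 -0.0182 -0.9994] F [ 0.5 -0.3 -2.9] T [ 0.09 -0.01  0.02] grip 30.0
tool shift cm [-1.46 -0.21  0.1 ]
```

View pics/s2c.png

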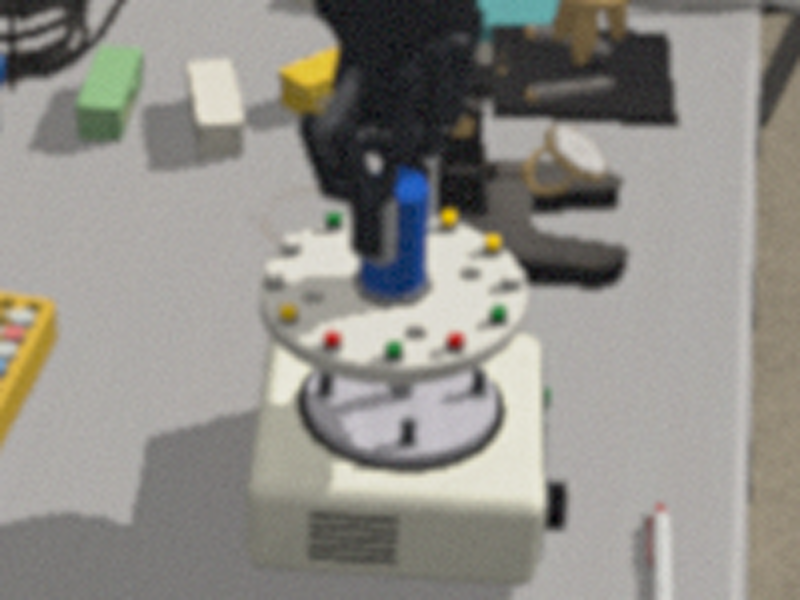

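The side view shows the carousel level above the plate, its disc centred at about (395,290) in the crop. The studs and spindle below are at (327,385), (480,380), (407,432) and (400,390). I centre it next.

Request:
{"op": "servo_tool", "data": {
  "deltas": [
    [[-0.5,-0.06,0],0,2.5],
    [[-0.5,-0.06,0],0,2.5],
    [[-0.4,-0.04,0],0,2.5],
    [[-0.1,0,0.3],0,2.5],
    [[0,0,0.6],0,2.5],
    [[0,0,0.6],0,2.5],
    [[0,0,0.3],0,2.5],
    [[0,0,0],0,2.5],
    [[0,0,0],0,2.5]
  ]
}}

```text
clock: 10.22
position: [0.5115, 0.0076, 0.1553]
ee_rot: [0.825, 0.565, -0.018, -0.001]
ft_force: [0.7, -0.2, -3.3]
grip_width: 0.351
```

```bash
python3 - <<'E'
from h import *
o,R=state([.513,.007,.15])
im,d=eyes.camera("side");c=eyes.calibration("side");cv2.imwrite("pics/s3.png",im)
P=cloud(c,d);z=o["position"][2]-.0386+.012
k=(abs(P[...,2]-z)<.004)&(d>0)&(abs(P[...,0]-.51)<.09)&(abs(P[...,1])<.09)
hsv=cv2.cvtColor(im,cv2.COLOR_BGR2HSV);k&=(hsv[...,1]<90)
q=P[k];print(len(q),cv2.minEnclosingCircle(q[:,:2].astype(np.float32)))
A=np.c_[q[:,:2],np.ones(len(q))];print("plane",np.linalg.lstsq(A,q[:,2],rcond=None)[0],q[:,2].mean(),z)
E
```

```text
t 10.22 p [0.5115 0.0076 0.1553] yaw 68.86 zaxis [-0.0313 -0.018  -0.9993] F [ 0.7 -0.2 -3.3] T [ 0.06 -0.05 -0.  ] grip 29.9
tool shift cm [0.01 0.17 0.53]
1498 ((0.5094141364097595, 0.009286108426749706), 0.06727283447980881)
plane [-0.01698763 -0.01476131  0.13824861] 0.1293069611961867 0.1287140804403262
```

```bash
python3 - <<'E'
from h import *
for n in("top","side"):
    f=np.load(n+"0.npz");c=eyes.calibration(n);P=cloud(c,f["d"]);im=f["im"]
    k=(abs(P[...,0]-.512)<.015)&(abs(P[...,1]-.006)<.015)&(P[...,2]>.08)&(P[...,2]<.12)
    print(n,"spindle",P[k].round(4).tolist())
    k=(np.hypot(P[...,0]-.512,P[...,1]-.007)<.06)&(P[...,2]>.079)&(P[...,2]<.09)
    q=P[k];print("stud pts",q.round(3).tolist())
    k=(np.hypot(P[...,0]-.512,P[...,1]-.007)<.058)&(abs(P[...,2]-.0703)<.002)
    # bright grey plate vs yellowish body : saturation
    s=cv2.cvtColor(im,cv2.COLOR_BGR2HSV)[...,1]
    k2=k&(s<28);q=P[k2][:,:2].astype(np.float32);print("plate",len(q),cv2.minEnclosingCircle(q))
E
```

```text
top spindle [[0.5181, 0.0082, 0.0993], [0.5178, 0.0063, 0.101], [0.5177, 0.0044, 0.1018], [0.5157, 0.0105, 0.1031], [0.5157, 0.0085, 0.1027], [0.5151, 0.007, 0.1083], [0.5155, 0.0046, 0.1034], [0.5156, 0.0025, 0.1024], [0.5153, 0.0114, 0.0878], [0.5142, 0.0102, 0.0982], [0.5136, 0.0087, 0.1037], [0.5132, 0.007, 0.1076], [0.5133, 0.0049, 0.1059], [0.5137, 0.0025, 0.1008], [0.5139, 0.0003, 0.0986], [0.513, 0.0118, 0.091], [0.512, 0.0105, 0.1009], [0.5117, 0.0087, 0.1032], [0.5113, 0.0071, 0.1072], [0.5112, 0.0051, 0.1076], [0.5116, 0.0027, 0.1026], [0.512, 0.0002, 0.0973], [0.5114, 0.0115, 0.0865], [0.5102, 0.0104, 0.0986], [0.5099, 0.0086, 0.101], [0.5096, 0.0069, 0.1037], [0.5097, 0.0047, 0.1014], [0.5099, 0.0025, 0.0996], [0.509, 0.0098, 0.0896], [0.5082, 0.0084, 0.0972], [0.5078, 0.0067, 0.1011], [0.5082, 0.0043, 0.0965], [0.5074, 0.0074, 0.0837], [0.5073, 0.0054, 0.0845]]
stud pts [[0.555, 0.016, 0.084], [0.554, 0.014, 0.086], [0.554, 0.012, 0.085], [0.553, 0.018, 0.083], [0.552, 0.016, 0.089], [0.553, 0.014, 0.082], [0.553, 0.012, 0.082], [0.551, 0.018, 0.081], [0.551, 0.016, 0.0
[... 4110 characters left out ...]
6, 0.006, 0.08], [0.473, 0.003, 0.083], [0.471, -0.001, 0.08], [0.469, -0.002, 0.08], [0.552, 0.018, 0.079], [0.55, 0.019, 0.081], [0.548, 0.017, 0.08], [0.513, 0.012, 0.081], [0.511, 0.011, 0.081], [0.509, 0.009, 0.079], [0.507, 0.009, 0.08], [0.473, 0.002, 0.08], [0.509, 0.013, 0.08], [0.503, 0.041, 0.084], [0.507, 0.046, 0.085], [0.505, 0.045, 0.084], [0.503, 0.044, 0.084], [0.501, 0.043, 0.084], [0.506, 0.047, 0.084], [0.504, 0.051, 0.087], [0.502, 0.048, 0.085], [0.5, 0.047, 0.084], [0.506, 0.05, 0.083], [0.504, 0.047, 0.081], [0.502, 0.048, 0.082], [0.5, 0.047, 0.082], [0.504, 0.049, 0.08], [0.5, 0.047, 0.079]]
plate 849 ((0.5110366940498352, 0.006202913820743561), 0.05148927494883537)
```

Spindle at (0.5125, 0.0065), studs at 12.3°. I shift 2–3 mm and lower slowly onto the spindle.

Request:
{"op": "servo_tool", "data": {
  "deltas": [
    [[-0.1,0.13,0],0,2.5],
    [[0,0.12,0],0,2.5],
    [[0,0,0.2],0,2.5],
    [[0.01,0.01,0.3],0,2.5],
    [[0.01,0.01,0.3],0,2.5],
    [[0.01,0.01,0.3],0,2.5],
    [[0.01,0.01,0.2],0,2.5],
    [[0,0,0],0,2.5]
  ]
}}

```text
clock: 10.93
position: [0.5144, 0.0059, 0.1414]
ee_rot: [0.825, 0.565, -0.018, -0.001]
ft_force: [0.2, 0.3, -2.4]
grip_width: 0.356
```

```bash
python3 - <<'E'
from h import *
state([.513,.007,.13])
E
```

```text
t 10.93 p [0.5144 0.0059 0.1414] yaw 68.88 zaxis [-0.0303 -0.0179 -0.9994] F [ 0.2  0.3 -2.4] T [-0.01 -0.05 -0.02] grip 30.3
tool shift cm [ 0.08 -0.14  1.14]
```

Request:
{"op": "servo_tool", "data": {
  "deltas": [
    [[0.03,0,0.15],0,2.5],
    [[0.02,-0.03,0.2],0,2.5],
    [[0.01,0,0.2],0,2.5],
    [[0.01,0,0.2],0,2.5],
    [[0,0,0.1],0,2.5],
    [[0,0,0],0,2.5]
  ]
}}

```text
clock: 11.43
position: [0.514, 0.0067, 0.1319]
ee_rot: [0.825, 0.565, -0.018, -0.001]
ft_force: [-0.2, -0.9, -3.4]
grip_width: 0.351
```

```bash
python3 - <<'E'
from h import *
state([.513,.007,.13])
E
```

```text
t 11.43 p [0.514  0.0067 0.1319] yaw 68.89 zaxis [-0.0304 -0.0179 -0.9994] F [-0.2 -0.9 -3.4] T [ 0.07 -0.03  0.  ] grip 29.9
tool shift cm [ 0.   -0.1   0.19]
```

Request:
{"op": "servo_tool", "data": {
  "deltas": [
    [[0.01,0,0.15],0,2.5],
    [[0.0,0.0,0.15],0,2.5],
    [[0.01,0,0.15],0,2.5],
    [[0.0,0,0.1],0,2.5],
    [[0,0,0.05],0,2.5],
    [[0,0,0],0,2.5]
  ]
}}

```text
clock: 11.93
position: [0.5139, 0.0068, 0.1253]
ee_rot: [0.825, 0.565, -0.018, -0.001]
ft_force: [-0.2, -0.3, -2.7]
grip_width: 0.355
```

Request:
{"op": "servo_tool", "data": {
  "deltas": [
    [[0,0,0.05],0,2.5],
    [[0,0,0.05],0,2.5]
  ]
}}

```text
clock: 12.1
position: [0.514, 0.0068, 0.1243]
ee_rot: [0.825, 0.565, -0.017, -0.001]
ft_force: [-0.8, 0.3, -3.6]
grip_width: 0.357
```

Request:
{"op": "servo_tool", "data": {
  "deltas": [
    [[0,0,0.05],0,2.5],
    [[0,0,0],0,2.5]
  ]
}}

```text
clock: 12.27
position: [0.514, 0.0067, 0.1238]
ee_rot: [0.825, 0.565, -0.017, -0.001]
ft_force: [0.1, 0.1, -2.8]
grip_width: 0.354
```

Request:
{"op": "servo_tool", "data": {
  "deltas": [
    [[0,0,0.05],0,2.5],
    [[0,0,0],0,2.5]
  ]
}}

```text
clock: 12.43
position: [0.5141, 0.0067, 0.1233]
ee_rot: [0.825, 0.565, -0.017, -0.001]
ft_force: [1.1, -0.3, -2.8]
grip_width: 0.35
```

Request:
{"op": "servo_tool", "data": {
  "deltas": [
    [[0,0,0.05],0,2.5],
    [[0,0,0],0,2.5]
  ]
}}

```text
clock: 12.6
position: [0.5141, 0.0067, 0.1232]
ee_rot: [0.825, 0.565, -0.017, -0.001]
ft_force: [-0.6, -0.5, -2.3]
grip_width: 0.352
```

Request:
{"op": "servo_tool", "data": {
  "deltas": [
    [[0,0,0.04],0,2.5],
    [[0,0,0],0,2.5]
  ]
}}

```text
clock: 12.77
position: [0.5142, 0.0067, 0.1232]
ee_rot: [0.825, 0.565, -0.017, -0.001]
ft_force: [-0.7, 0.4, -2.1]
grip_width: 0.353
```

Request:
{"op": "servo_tool", "data": {
  "deltas": [
    [[0,0,0.1],0,2.5]
  ]
}}

```text
clock: 12.85
position: [0.5142, 0.0067, 0.1227]
ee_rot: [0.825, 0.565, -0.017, -0.001]
ft_force: [-7.7, -0.3, 13.1]
grip_width: 0.354
```

Request:
{"op": "servo_tool", "data": {
  "deltas": [
    [[0,0,0.1],0,2.5],
    [[0,0,0.1],0,2.5]
  ]
}}

```text
clock: 13.02
position: [0.5142, 0.0067, 0.1227]
ee_rot: [0.825, 0.565, -0.017, -0.001]
ft_force: [-7.3, -0.4, 12.1]
grip_width: 0.353
```

Firm contact with the stud tips at TCP z = 0.1227. I ease back to a light touch.

Request:
{"op": "servo_tool", "data": {
  "deltas": [
    [[0,0,-0.03],0,2.5],
    [[0,0,0],0,2.5]
  ]
}}

```text
clock: 13.18
position: [0.5144, 0.0066, 0.1234]
ee_rot: [0.825, 0.565, -0.016, -0.001]
ft_force: [-0.5, -0.4, -3.5]
grip_width: 0.35
```

Request:
{"op": "servo_tool", "data": {
  "deltas": [
    [[0,0,0.03],0,2.5]
  ]
}}

```text
clock: 13.27
position: [0.5144, 0.0066, 0.123]
ee_rot: [0.825, 0.565, -0.016, -0.001]
ft_force: [-1.4, 0.5, 1.2]
grip_width: 0.353
```

Light rest of about 4 N. Now I turn toward the studs in small steps (a positive turn reduces the yaw).

Request:
{"op": "servo_tool", "data": {
  "deltas": [
    [[0,0,0.02],0.02,2.5],
    [[0,0,0.02],0.02,2.5],
    [[0,0,0.02],0.02,2.5]
  ]
}}

```text
clock: 13.52
position: [0.5148, 0.0066, 0.1229]
ee_rot: [0.842, 0.538, -0.016, -0.0]
ft_force: [-1.0, -1.0, 2.9]
grip_width: 0.353
```

```bash
python3 -c "
from h import *
state()"
```

```text
t 13.52 p [0.5148 0.0066 0.1229] yaw 65.18 zaxis [-0.0273 -0.0164 -0.9995] F [-1.  -1.   2.9] T [-0.12  0.37  0.11] grip 30.0
```

Request:
{"op": "servo_tool", "data": {
  "deltas": [
    [[0,0,0.01],0.02,2.5],
    [[0,0,0.01],0.02,2.5],
    [[0,0,0.01],0.02,2.5]
  ]
}}

```text
clock: 13.77
position: [0.515, 0.0063, 0.1226]
ee_rot: [0.86, 0.51, -0.016, 0.0]
ft_force: [-0.3, 0.0, 0.4]
grip_width: 0.354
```

```bash
python3 -c "
from h import *
state()"
```

```text
t 13.77 p [0.515  0.0063 0.1226] yaw 61.32 zaxis [-0.0268 -0.0167 -0.9995] F [-0.3  0.   0.4] T [-0.1   0.08  0.05] grip 30.1
```

Request:
{"op": "servo_tool", "data": {
  "deltas": [
    [[0,0,0.015],0.012,2.5],
    [[0,0,0.015],0.012,2.5],
    [[0,0,0.015],0.012,2.5],
    [[0,0,0.015],0.012,2.5]
  ]
}}

```text
clock: 14.1
position: [0.5144, 0.0063, 0.1207]
ee_rot: [0.874, 0.486, -0.016, 0.001]
ft_force: [-0.3, -0.6, -3.4]
grip_width: 0.356
```

```bash
python3 -c "
from h import *
state()"
```

```text
t 14.1 p [0.5144 0.0063 0.1207] yaw 58.19 zaxis [-0.0282 -0.017  -0.9995] F [-0.3 -0.6 -3.4] T [-0.01 -0.08 -0.06] grip 30.2
```

z fell 2 mm with no contact load, so the holes have found the studs. I slide down gently.

Request:
{"op": "servo_tool", "data": {
  "deltas": [
    [[0,0,0.05],0.006,2.5],
    [[0,0,0.08],0.004,2.5],
    [[0,0,0.08],0,2.5]
  ]
}}

```text
clock: 14.35
position: [0.514, 0.0065, 0.1179]
ee_rot: [0.877, 0.481, -0.017, 0.0]
ft_force: [-0.3, -0.0, -3.3]
grip_width: 0.355
```

```bash
python3 -c "
from h import *
state()"
```

```text
t 14.35 p [0.514  0.0065 0.1179] yaw 57.51 zaxis [-0.0292 -0.0169 -0.9994] F [-0.3 -0.  -3.3] T [-0.03 -0.03 -0.03] grip 30.1
```

Request:
{"op": "servo_tool", "data": {
  "deltas": [
    [[0,0,0.1],0,2.5],
    [[0,0,0.1],0,2.5],
    [[0,0,0.1],0,2.5],
    [[0,0,0.1],0,2.5],
    [[0,0,0.05],0,2.5]
  ]
}}

```text
clock: 14.77
position: [0.5137, 0.0066, 0.1126]
ee_rot: [0.876, 0.481, -0.017, 0.0]
ft_force: [0.3, -0.3, -2.1]
grip_width: 0.348
```

```bash
python3 -c "
from h import *
state()"
```

```text
t 14.77 p [0.5137 0.0066 0.1126] yaw 57.55 zaxis [-0.0295 -0.0169 -0.9994] F [ 0.3 -0.3 -2.1] T [ 0.04 -0.02 -0.01] grip 29.6
```

Request:
{"op": "servo_tool", "data": {
  "deltas": [
    [[0,0,0.06],0,2.5],
    [[0,0,0.06],0,2.5],
    [[0,0,0.05],0,2.5]
  ]
}}

```text
clock: 15.02
position: [0.5137, 0.0065, 0.1106]
ee_rot: [0.876, 0.481, -0.017, 0.0]
ft_force: [-0.2, 0.6, -3.2]
grip_width: 0.352
```

Request:
{"op": "servo_tool", "data": {
  "deltas": [
    [[0,0,0.04],0,2.5],
    [[0,0,0.04],0,2.5],
    [[0,0,0.03],0,2.5]
  ]
}}

```text
clock: 15.27
position: [0.5137, 0.0065, 0.1094]
ee_rot: [0.876, 0.481, -0.017, 0.0]
ft_force: [0.4, -0.1, -3.1]
grip_width: 0.352
```

Request:
{"op": "servo_tool", "data": {
  "deltas": [
    [[0,0,0.03],0,2.5],
    [[0,0,0.03],0,2.5]
  ]
}}

```text
clock: 15.43
position: [0.5137, 0.0064, 0.1093]
ee_rot: [0.876, 0.481, -0.017, 0.0]
ft_force: [-2.4, 0.1, 2.6]
grip_width: 0.353
```

On the plate, one edge first because of the 1° tilt. I lower the grip force and press lightly to let it level before letting go.

Request:
{"op": "servo_tool", "data": {
  "deltas": [
    [[0,0,0.02],0,2.5],
    [[0,0,0.03],0,2.5],
    [[0,0,0.03],0,2.5],
    [[0,0,0.03],0,2.5]
  ],
  "force": 20
}}

```text
clock: 15.77
position: [0.5137, 0.0064, 0.1093]
ee_rot: [0.877, 0.481, -0.017, 0.0]
ft_force: [-4.0, -0.1, 5.5]
grip_width: 0.354
```

```bash
python3 -c "
from h import *
state()"
```

```text
t 15.77 p [0.5137 0.0064 0.1093] yaw 57.54 zaxis [-0.0291 -0.0162 -0.9994] F [-4.  -0.1  5.5] T [0.08 0.75 0.04] grip 30.1
```

Request:
{"op": "servo_tool", "data": {
  "deltas": [
    [[0,0,-0.01],0,2.5],
    [[0,0,0],0,3.0],
    [[0,0,0],0,3.05],
    [[0,0,0],0,3.1],
    [[0,0,0],0,3.15],
    [[0,0,0],0,3.2],
    [[0,0,0],0,3.3],
    [[0,0,0],0,3.5],
    [[0,0,0],0,3.7],
    [[0,0,0],0,4.0]
  ]
}}

```text
clock: 16.6
position: [0.5148, 0.0064, 0.1091]
ee_rot: [0.877, 0.481, -0.016, 0.001]
ft_force: [-0.0, 0.4, 0.2]
grip_width: 0.466
```

```bash
python3 - <<'E'
from h import *
o,R=state()
im,d=eyes.camera("side");c=eyes.calibration("side");cv2.imwrite("pics/s4.png",cv2.resize(im[150:300,250:450],(800,600),interpolation=2))
P=cloud(c,d)
k=(abs(P[...,2]-.082)<.006)&(d>0)&(np.hypot(P[...,0]-.512,P[...,1]-.007)<.063)&(cv2.cvtColor(im,cv2.COLOR_BGR2HSV)[...,1]<90)
q=P[k];A=np.c_[q[:,:2]-[.5125,.0065],np.ones(len(q))];print(len(q),"plane",np.linalg.lstsq(A,q[:,2],rcond=None)[0],np.median(q[:,2]))
E
```

```text
t 16.6 p [0.5148 0.0064 0.1091] yaw 57.53 zaxis [-0.0269 -0.0165 -0.9995] F [-0.   0.4  0.2] T [ 0.06 -0.04  0.03] grip 39.6
1300 plane [0.00046075 0.00069125 0.08276453] 0.08265330075786204
```

View pics/s4.png

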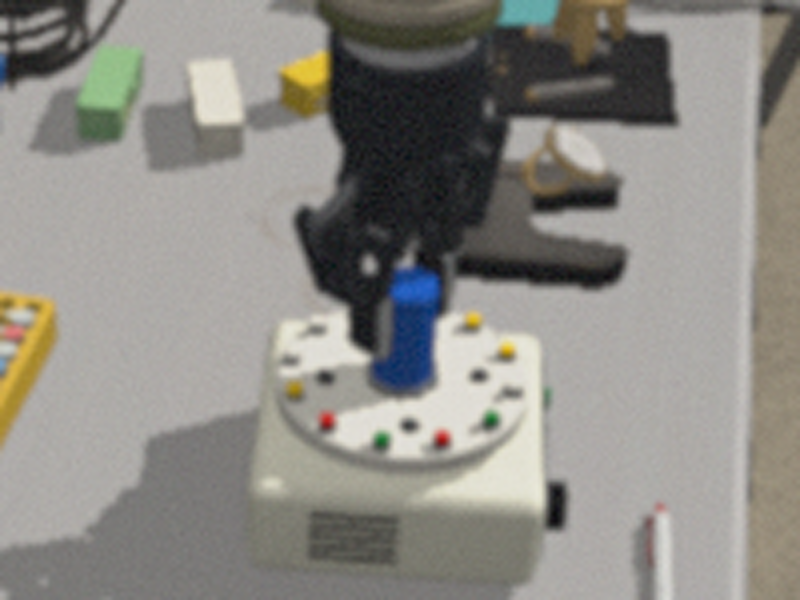

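The carousel lies flat: slope below 0.001, top at 0.0827 against 0.082 expected, dark stud tips in the holes at (325,377), (478,376) and (409,426). I open and rise.

Request:
{"op": "servo_tool", "data": {
  "deltas": [
    [[0,0,0],0,6],
    [[0,0,0],0,7.5],
    [[0,0,0],0,7.5],
    [[0,0,0],0,7.5],
    [[0,0,-0.5],0,7.5],
    [[0,0,-1.0],0,7.5],
    [[0,0,-1.5],0,7.5],
    [[0,0,-1.5],0,7.5],
    [[0,0,-1.5],0,7.5],
    [[0,0,-1.5],0,7.5],
    [[0,0,-1.0],0,7.5],
    [[0,0,0],0,7.5]
  ]
}}

```text
clock: 17.65
position: [0.5173, 0.0077, 0.2028]
ee_rot: [0.877, 0.481, -0.015, 0.001]
ft_force: [0.3, -0.0, 0.5]
grip_width: 0.878
```

```bash
python3 - <<'E'
from h import *
o,R=state()
im,d=eyes.camera("side");c=eyes.calibration("side");cv2.imwrite("pics/s5.png",im)
P=cloud(c,d)
hsv=cv2.cvtColor(im,cv2.COLOR_BGR2HSV)
k=(abs(P[...,2]-.082)<.006)&(d>0)&(np.hypot(P[...,0]-.512,P[...,1]-.007)<.07)&(hsv[...,1]<90)
q=P[k];A=np.c_[q[:,:2]-[.5125,.0065],np.ones(len(q))];print(len(q),"plane",np.linalg.lstsq(A,q[:,2],rcond=None)[0],np.median(q[:,2]),cv2.minEnclosingCircle(q[:,:2].astype(np.float32)))
a=np.load("side0.npz")["im"].astype(int);df=(abs(im.astype(int)-a).max(2)>60).astype(np.uint8)
print("changed",[(b[0],b[1].tolist()) for b in blobs(df,60)])
E
```

```text
t 17.65 p [0.5173 0.0077 0.2028] yaw 57.5 zaxis [-0.0254 -0.0163 -0.9995] F [ 0.3 -0.   0.5] T [ 0.06 -0.01  0.02] grip 74.7
1639 plane [ 0.00318761 -0.01179447  0.08260237] 0.08250685846602734 ((0.5115615725517273, 0.008636238984763622), 0.06756114959716797)
changed [(np.int32(349), [340.1, 14.8]), (np.int32(3894), [347.1, 123.5]), (np.int32(107), [624.4, 97.6]), (np.int32(917), [628.8, 124.5]), (np.int32(111), [635.8, 150.3]), (np.int32(172), [599.7, 148.4]), (np.int32(1003), [564.3, 250.5]), (np.int32(450), [350.4, 231.8]), (np.int32(65), [369.3, 258.4]), (np.int32(70), [166.8, 279.4]), (np.int32(1892), [583.3, 351.8]), (np.int32(602), [623.9, 336.4]), (np.int32(299), [288.0, 380.4]), (np.int32(615), [309.1, 386.3]), (np.int32(100), [335.4, 426.0]), (np.int32(276), [202.7, 467.6])]
```

View pics/s5.png

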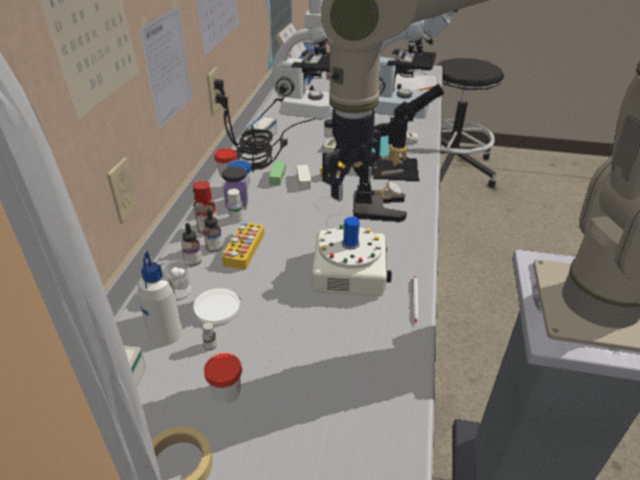

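The carousel sits on the mixer at (350,247), the gripper is clear, and everything else stands where it was. The slope reading there took in rim points, so I recheck inside the rim and hand in.

```bash
python3 - <<'E'
from h import *
from workcell import order
for n in("side","top"):
    im,d=eyes.camera(n);c=eyes.calibration(n);P=cloud(c,d);s=cv2.cvtColor(im,cv2.COLOR_BGR2HSV)[...,1]
    k=(abs(P[...,2]-.082)<.005)&(d>0)&(np.hypot(P[...,0]-.512,P[...,1]-.007)<.058)&(s<90)
    q=P[k];A=np.c_[q[:,:2]-[.5125,.0065],np.ones(len(q))];print(n,len(q),np.linalg.lstsq(A,q[:,2],rcond=None)[0].round(4))
state()
print(order.hand_in())
E
```

```text
side 1127 [-0.0006  0.0021  0.0826]
top 509 [0.0016 0.013  0.0817]
t 17.8 p [0.5159 0.0076 0.1998] yaw 57.51 zaxis [-0.0293 -0.0171 -0.9994] F [-0.7 -0.4 -1. ] T [-0.06 -0.04  0.04] grip 74.3
the job is handed in; nothing more can be done
None
```

The carousel is fitted on the mixer, let go, and the job is handed in at about 18 s. I set it over the spindle, rested it on the stud tips and turned it about 10° until it dropped into the holes. I then slid it down with almost no load, pressed with up to about 9 N to level it, and released.

**Last checks**
- **Height:** the disc's top face measures 82–83 mm above the bench, where 82 mm is fully home.
- **Flatness:** the side camera shows it flat, with a slope of 0.002 or less. The top camera gave 0.013 along y, but from a view partly blocked by the hand. I trust the side view; the two disagree on this.
- **Clearance:** the gripper is about 100 mm clear, wrist force is near zero, and the side view shows the surrounding things where they were.

**Things that went less well**
- **Tool tilt:** the fast carrying moves left the tool tilted about 1.9°. I tried to undo it with a reverse move, which did not work. The carousel therefore touched down one edge first and settled flat on release.
- **Contact force:** three brief test presses on the stud tips reached about 16 N, well below the 40 N forcing limit but more than a light rest. I did not turn during them, and eased off to about 4 N before turning. It read at most about 6 N during the turn.

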